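# Seat a keyed shaft in a pulley hub against its spring

### The arm

A 7-joint arm with a two-finger parallel gripper is mounted at the origin on a cart in front of the work surface, level with it; the furniture and walls round the work are solid. World frame = base frame: x ahead of the robot, y to its left, z up, the work surface at z = 0. Lengths are in m, angles in rad, forces in N, time in s.
With the tool pointing down it reaches from about 0.425 to 0.875 m from the base axis. Payload 4.7 kg.
Tool frame: the origin (TCP) lies on the centre line of the jaws, within the pads' length; the fingertips stand 14 mm ahead of it and the grasp point (between the pads) lies 5 mm behind it; z points along the fingers, y is the line along which they close (so a half turn about z gives the same grasp; the last joint's range is limited). The gripper opens to 87 mm and grips with 3 to 60 N. Pads are 19 mm wide; open, the fingers measure 117 mm over their backs; the gripper's body (75 mm by 190 mm) begins 51 mm behind the grasp point.
Start: joints at [-1.272, 0.321, -0.07, 1.45, 0.023, 1.371, -0.057], TCP at [0.183, 0.624, 0.205] pointing down, gripper open.
Joint ranges: [-2.86, 2.86], [-0.3, 2.09], [-1.38, 1.24], [0.06, 2.45], [-1.56, 4.7], [0.09, 2.05], [-2.69, 2.69]. Speed limits (rad/s): [2.57, 2.57, 3.14, 3.14, 3.14, 3.14, 3.14].

### API

Orientations are given as a rotation vector (axis times angle).
In Python, from bench import * gives the robot as it stands.
- The arm moves only by the shell command python3 -m jog 'ROWS' [FORCE]. ROWS is JSON, a list of rows, each an object of numbers: "claw": the finger opening in mm, from 0 to 87; "dx", "dy", "dz": the shift along the tool's x, y, z in mm; "spin": the turn about the tool's z in degrees. In form: [{"claw": .., "dx": .., "dy": .., "dz": .., "spin": ..}, ...]. A call has 1 to 20 rows; each row is the pose to reach, as a shift and turn from the pose commanded when the call began, along the tool's axes at that moment; what a row does not reach only later rows make up. A row lasts 1/12 s, in which the tool goes at most 41.7 mm and 7.16 degrees, less where a joint would pass 70% of its speed; a pose out of reach is approached as far as the arm can. A call with a gripper value outside its range is refused whole. The fingers move at their own pace and stop on an object; FORCE is the grip in N (left out, the last holds). Time passes only in rows, so rows that repeat a pose let the fingers close. It gives the time, the measured TCP pose, the force, the opening and the grip force at its end, in the units of the state.
- get_state(): the state, without advancing time (a new reading comes with each control period).
- get_image(name): name is "scene" or "top" or "wrist"; returns a dict with "frame" (384x512x3 uint8, red, green, blue), "depth" (384x512 float32, m along the optical axis (not along the pixel's ray), 0 where there is no reading), "K" (3x3 intrinsics, pixels), "distortion" ([k1, k2, p1, p2, k3] as OpenCV has them; the pictures are not rectified), "T" (4x4, takes a point from camera to world coordinates); the wrist camera has in their place "mount" (4x4, takes a point from camera to tool coordinates, whose origin is the TCP and whose axes are the flange's). Camera axes: x right, y down, z forward; pixel columns grow to the right and rows downward; lengths in m; the calibration is good to about 2 mm. A picture is of the moment at which its call begins: read the wrist's pose just before it.
- close_job(): hands the job in; it is judged then, once.
The state is a dict: "time": time; "joint_positions": joint angles; "qd": joint speeds; "joint_torque": joint torques, N m; "position": TCP position; "tool_rot": TCP orientation; "ft_force": force on the tool from outside, world axes, zero at the start; "torque": the same for the moment, N m; "grip_width": opening from 0.0 (shut) to 1.0 (fully open); "grip_force": force on a finger pad.
Only numpy, scipy, OpenCV 4.12 (cv2) and the standard library are available. Lean on these libraries where they do the work, as an engineer would, in place of code of your own. Each camera call takes 0.05 s, during which the arm holds its last target. There are 200 camera calls.

### The job

Set the brass flanged spacer, flange down, flat on the pulley between the four orange guide pads of the blue fixture, without dropping it, and let go of it. Then take the keyed shaft out of the wooden stand, put it down through the spacer into the pulley's hub, turning it until its key slips into the keyway, and keep pushing against the spring plunger until the shaft's collar sits fully down on the spacer. Finish while still gripping the shaft and holding it pressed fully home; do not let go, and leave the tools lying around the work where they are.

Things in the scene. Friction and masses are not known exactly. Their poses are not given: they have to be found in the camera images.
- fixture: Fixed assembly fixture: blue base plate 120 x 120 x 12 mm holding an aluminium toothed pulley (diameter 62, 12 to 40 mm above the worktop) with a dark steel hub; nothing in it turns. Origin: centre of the plate's underside, on the bore axis, on the worktop; z up; +x points along the keyway, which one white line on the plate and the pulley face marks
- hub_face (a point): centre of the mouth of the hub bore on the pulley's upper face, 40 mm above the worktop; axes as the fixture. Bore diameter 19.4 mm, right through; keyway towards +x, 8.6 mm wide, out to 15.5 mm from the axis, over the whole depth. The brass spring plunger (diameter 10) stands in the bore, top 22 mm above the worktop when free
- pads_top (a point): on the bore axis, level with the tops of the four orange guide pads, 51 mm above the worktop. The pads stand on the plate's diagonals, each 20 mm wide; inner faces 31.5 mm from the axis up to 46 mm above the worktop, then sloping outward as a lead-in to 35.5 mm from the axis at the top; backs at most 42 mm from the axis
- plunger (a joint): how far the spring plunger in the hub bore has been pushed down, m: 0 free (top 22 mm above the worktop), about 0.010 when the shaft is fully home; it pushes back up with 5 N at 0 rising to 10 N at 0.010 and lifts the shaft again if the shaft is let go
- spacer: Loose brass flanged spacer, 150 g, stands flange down on the worktop: flange diameter 60, 8 mm thick, neck above it diameter 42, overall height 46 mm, open bore of diameter 32 mm all through (the shaft with its key passes freely). Origin: centre of its underside; z up along its axis. Seated, its origin is at hub_face; its neck top is then 86 mm above the worktop
- stand: Fixed wooden block 85 x 85 x 78 mm with an upright hole of diameter 31 mm right through its middle, in which the shaft hangs by its collar. Origin: centre of its underside, on the worktop; z up
- shaft: Loose steel keyed shaft, about 250 g, 118 mm long, upright in the stand. Origin: centre of its lower end (4 mm above the worktop in the stand); z up along it; +x points to the key. From the lower end up: round, diameter 17 (tapered to 12 at the very end) to 74 mm; dark collar, diameter 48, 74 to 82 mm; then the square head. Fully home, the lower end is 12 mm above the worktop
- key (a point): middle of the lower end of the shaft's brass key, 14 mm above the shaft's lower end: key 6 mm wide, 14 mm long, reaching 12.5 mm from the shaft axis. If not over the keyway it rests on the hub face (shaft end then 26 mm above the worktop); within about 0.1 rad of the keyway it goes in; 4 mm lower the shaft meets the plunger, 10 mm further it is home
- head (a point): centre of the top of the shaft's dark square head, 118 mm above the shaft's lower end: 28 x 28 mm, 36 mm tall, sides along the shaft's x and y, to grip. A white line on the head's top and on the collar, from the middle towards +x, marks the side of the key
- tape_measure: yellow and black tape measure, 69 x 90 x 30 mm, lies on the worktop; to be left alone; origin centre of underside
- pliers: red-handled pliers, 59 x 199 x 15 mm, lie on the worktop; to be left alone; origin centre of underside
- hex_key: black hex key, 31 x 88 x 5 mm, lies on the worktop; to be left alone; origin centre of underside
- sanding_block: brown sanding block, 62 x 90 x 34 mm, lies on the worktop; to be left alone; origin centre of underside
Things that resemble listed ones, but are neither listed nor needed, are in the scene too. What is shaped like the spacer but red is not meant. Of the things shaped like the shaft, the steel one is meant.

How it is judged:
By the outcome, as a careful person would: the job done as asked, in the order asked, and still so for the second after the job is handed in, while the arm keeps its last pose, push and grip.
It also fails if it takes over 51 s, if anything falls off the work surface, if the arm or the gripper's body presses on something with over 40 N, if the wrist force passes 120 N, or if a joint passes its speed limit or range.

## Working session

There is one attempt and no reset: what is moved stays moved. The work goes in short steps, Python scripts to look and compute and a shell command to move; the robot and the scene stay as the last step left them, time stands still between calls to the robot, and variables do not carry over. Pictures are saved under pics/ and viewed, at most 10 in all, crops included, and the job is handed in when it is done.

```bash
mkdir -p pics
cat > h.py <<'E'
from bench import *
import numpy as np, cv2
from scipy.spatial.transform import Rotation as R
def grab(n):
    s=get_state(); im=get_image(n)
    if 'T' in im: T=np.array(im['T'])
    else:
        W=np.eye(4); W[:3,:3]=R.from_rotvec(s['tool_rot']).as_matrix(); W[:3,3]=s['position']
        T=W@np.array(im['mount'])
    return im,T
def cloud(im,T):
    d=im['depth']; h,w=d.shape
    u,v=np.meshgrid(np.arange(w),np.arange(h))
    p=cv2.undistortPoints(np.stack([u,v],-1).reshape(-1,1,2).astype(np.float64),np.array(im['K']),np.array(im['distortion'])).reshape(h,w,2)
    P=np.dstack([p[...,0]*d,p[...,1]*d,d])
    X=P@T[:3,:3].T+T[:3,3]; X[d==0]=np.nan
    return X
def save(n,im,s=1.5): cv2.imwrite('pics/'+n+'.png',cv2.resize(im['frame'][...,::-1],None,fx=s,fy=s))
E
python3 - <<'E'
from h import *
for n in ('top','scene'):
    im,T=grab(n); save(n,im); X=cloud(im,T); np.savez(n+'.npz',X=X,f=im['frame']); print(n,T.round(3).tolist())
s=get_state(); print(s)
E
```

```text
top [[0.005, -0.987, 0.163, 0.383], [-1.0, -0.003, 0.011, 0.038], [-0.011, -0.163, -0.987, 1.222], [0.0, 0.0, 0.0, 1.0]]
scene [[0.839, -0.345, 0.421, -0.038], [-0.544, -0.511, 0.666, -0.926], [-0.014, -0.787, -0.616, 1.002], [0.0, 0.0, 0.0, 1.0]]
{'time': 0.1, 'joint_positions': array([-1.27184925,  0.32174742, -0.07008274,  1.45153473,  0.02260221,
        1.3707911 , -0.05690143]), 'qd': array([ 0.00177505, -0.00322407, -0.00121821, -0.00306854, -0.00049667,
       -0.00123745, -0.00104374]), 'joint_torque': array([-4.64417353e-04, -4.92566729e+01, -4.06073034e-01, -3.13399673e+01,
       -6.41439389e-02,  3.94294644e-02,  6.91258856e-05]), 'position': array([0.18256209, 0.62329935, 0.20358101]), 'tool_rot': array([-4.45866462e-01, -3.10964328e+00,  2.65059218e-03]), 'ft_force': array([ 0.47613739,  0.60922262, -0.18079992]), 'torque': array([ 0.00371593, -0.05567254, -0.001213  ]), 'grip_force': 0.0, 'grip_width': 0.9992144964597522}
```

View pics/top.png

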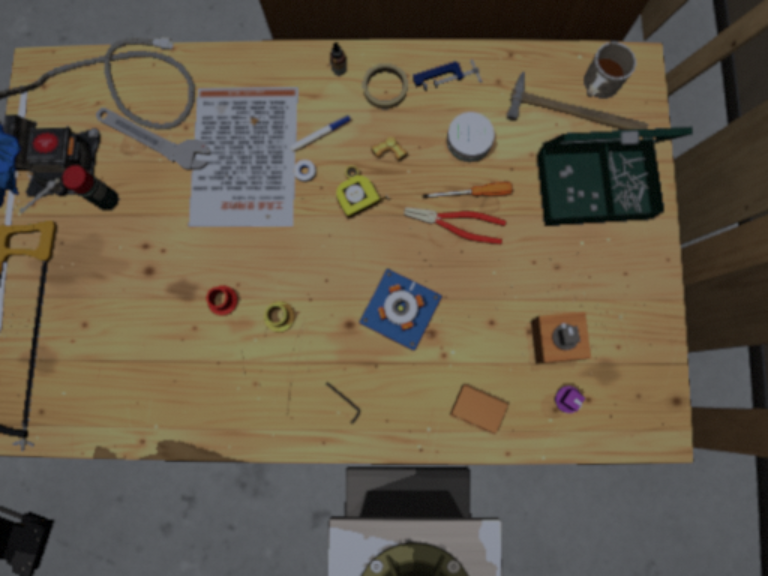

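View pics/scene.png

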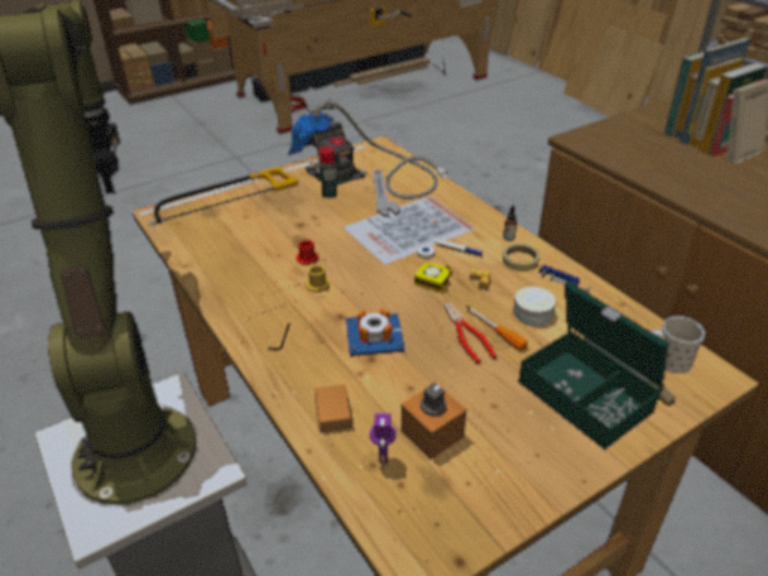

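The top view shows the brass spacer at (279,317), the fixture at (401,308), and the steel shaft in its stand at (565,336). The red spacer at (222,299) and the purple shaft at (569,399) are decoys. Pixel positions are on the picture at 1.5x.

Run:
```python
from h import *
D=np.load('top.npz'); X=D['X']; f=D['f'].astype(int)
S=np.load('scene.npz'); XS=S['X']; fs=S['f']
def w(n,u,v,r=2):
    p=X[int(v/1.5)-r:int(v/1.5)+r+1,int(u/1.5)-r:int(u/1.5)+r+1].reshape(-1,3); print(n,np.nanmedian(p,0).round(3))
for n,u,v in [('sp',279,317),('fix',401,308),('stand',565,336),('table',480,380),('purple',569,399),('red',222,299),('block',480,408),('hex',355,405),('pliers',455,222)]: w(n,u,v)
# neighbourhood clouds by height, from both cams
for nm,P in (('top',X),('scene',XS)):
    Q=P.reshape(-1,3)
    for n,c,zr in [('spacer top',(0.53,.22),(.035,.055)),('stand top',(0.5,-.24),(.07,.085)),('shaft head',(0.5,-.24),(.112,.135)),('pads',(0.54,.03),(.045,.056)),('plate',(.54,.03),(.008,.016))]:
        m=(np.hypot(Q[:,0]-c[0],Q[:,1]-c[1])<.1)&(Q[:,2]>zr[0])&(Q[:,2]<zr[1]); q=Q[m]
        if len(q)<3: print(nm,n,len(q)); continue
        r=cv2.minAreaRect(q[:,:2].astype(np.float32)*1000); print(nm,n,len(q),q.mean(0).round(4),np.round(r[0],1),np.round(r[1],1),round(r[2],1))
```

```text
sp [0.527 0.26  0.001]
fix [0.542 0.025 0.016]
stand [ 0.48  -0.257  0.122]
table [ 0.408 -0.126  0.001]
purple [ 0.372 -0.261  0.119]
red [0.561 0.374 0.001]
block [ 0.355 -0.121  0.034]
hex [0.359 0.113 0.003]
pliers [ 0.715 -0.081  0.002]
top spacer top 82 [0.5264 0.2588 0.044 ] [526.6 259.7] [39.8 38.8] 30.6
top stand top 743 [ 0.4835 -0.2671  0.0786] [ 483.6 -269. ] [83.5 85.9] 5.4
top shaft head 125 [ 0.4811 -0.2665  0.1221] [ 481.5 -267.6] [28.  28.9] 9.1
top pads 102 [0.5401 0.0271 0.0486] [540.6  27.2] [69.8 67.9] 61.9
top plate 1088 [0.5386 0.0271 0.0121] [537.8  19.2] [137.1 120.5] 63.2
scene spacer top 79 [0.5262 0.2596 0.0422] [527.4 262.7] [48.7 40.1] 61.5
scene stand top 562 [ 0.4761 -0.2799  0.078 ] [ 483.6 -269. ] [89.1 89.2] 4.6
scene shaft head 112 [ 0.4808 -0.2711  0.1206] [ 482.3 -268.7] [28.3 30.8] 12.3
scene pads 63 [0.5406 0.0247 0.0481] [539.8  24.6] [70.7 68. ] 64.9
scene plate 473 [0.5313 0.0114 0.0122] [532.6  29.1] [120.6 138.7] 64.0
```

```bash
cat >> h.py <<'E'
def to(x,y,z,yaw):
    "yaw: world heading (deg) of tool y, mod 180"
    s=get_state(); M=R.from_rotvec(s['tool_rot']).as_matrix()
    d=M.T@(np.array([x,y,z])-s['position'])*1000
    cur=np.degrees(np.arctan2(M[1,1],M[0,1])); sp=(cur-yaw+90)%180-90
    print('t',round(s['time'],2),'pos',s['position'].round(4),'yaw',cur.round(1),'tilt',M[:,2].round(3),'-> dx %.1f dy %.1f dz %.1f spin %.1f'%(*d,sp),'q7',s['joint_positions'][6].round(2))
E
python3 -c "
from h import *
to(.527,.260,.19,62.5); print(get_image('wrist')['mount'])"
```

```text
t 0.1 pos [0.1826 0.6233 0.2036] yaw 73.7 tilt [-0.    -0.002 -1.   ] -> dx -432.6 dy -251.9 dz 14.0 spin 11.2 q7 -0.06
[[ 1.33569061e-04 -9.53336250e-01 -3.01910545e-01  8.43306642e-02]
 [ 9.99999839e-01 -3.91796542e-05  5.66129362e-04  3.89159864e-04]
 [-5.51540394e-04 -3.01910572e-01  9.53336091e-01 -1.80284571e-01]
 [ 0.00000000e+00  0.00000000e+00  0.00000000e+00  1.00000000e+00]]
```

```bash
python3 -m jog '[{"claw":87,"dx":-433,"dy":-252,"dz":14,"spin":11.2},{"claw":87,"dx":-433,"dy":-252,"dz":14,"spin":11.2},{"claw":87,"dx":-433,"dy":-252,"dz":14,"spin":11.2},{"claw":87,"dx":-433,"dy":-252,"dz":14,"spin":11.2},{"claw":87,"dx":-433,"dy":-252,"dz":14,"spin":11.2},{"claw":87,"dx":-433,"dy":-252,"dz":14,"spin":11.2},{"claw":87,"dx":-433,"dy":-252,"dz":14,"spin":11.2},{"claw":87,"dx":-433,"dy":-252,"dz":14,"spin":11.2},{"claw":87,"dx":-433,"dy":-252,"dz":14,"spin":11.2},{"claw":87,"dx":-433,"dy":-252,"dz":14,"spin":11.2},{"claw":87,"dx":-433,"dy":-252,"dz":14,"spin":11.2},{"claw":87,"dx":-433,"dy":-252,"dz":14,"spin":11.2},{"claw":87,"dx":-433,"dy":-252,"dz":14,"spin":11.2},{"claw":87,"dx":-433,"dy":-252,"dz":14,"spin":11.2},{"claw":87,"dx":-433,"dy":-252,"dz":14,"spin":11.2},{"claw":87,"dx":-433,"dy":-252,"dz":14,"spin":11.2},{"claw":87,"dx":-433,"dy":-252,"dz":14,"spin":11.2}]' 20
cat >> h.py <<'E'
def circ(Q,c,zr,rad=.05):
    m=(np.hypot(Q[:,0]-c[0],Q[:,1]-c[1])<rad)&(Q[:,2]>zr[0])&(Q[:,2]<zr[1]); q=Q[m]
    if len(q)<5: print('few',len(q)); return
    c2,r2=cv2.minEnclosingCircle(q[:,:2].astype(np.float32)*1000); b=cv2.minAreaRect(q[:,:2].astype(np.float32)*1000)
    print(len(q),'z',np.median(q[:,2]).round(4),'circ',np.round(c2,1),round(r2,1),'rect',np.round(b[0],1),np.round(b[1],1),round(b[2],1))
E
python3 - <<'E'
from h import *
im,T=grab('wrist'); save('w1',im,1.2); Q=cloud(im,T).reshape(-1,3)
circ(Q,(.527,.26),(.043,.05)); circ(Q,(.527,.26),(.005,.011))
to(.527,.26,.028,62.5)
E
```

```text
time: 1.57
position: [0.5262, 0.2622, 0.1905]
tool_rot: [-0.742, -3.052, -0.001]
ft_force: [-0.7, -0.6, 0.2]
grip_width: 0.998
grip_force: 0.0
583 z 0.0461 circ [525.9 262. ] 20.8 rect [525.9 262.1] [40.8 40.8] 25.3
842 z 0.0082 circ [526.2 261.7] 29.9 rect [522.4 263.7] [59.1 50.8] 62.0
t 1.62 pos [0.5264 0.262  0.1905] yaw 62.7 tilt [-0.  0. -1.] -> dx -1.6 dy -1.5 dz 162.5 spin 0.2 q7 0.63
```

View pics/w1.png

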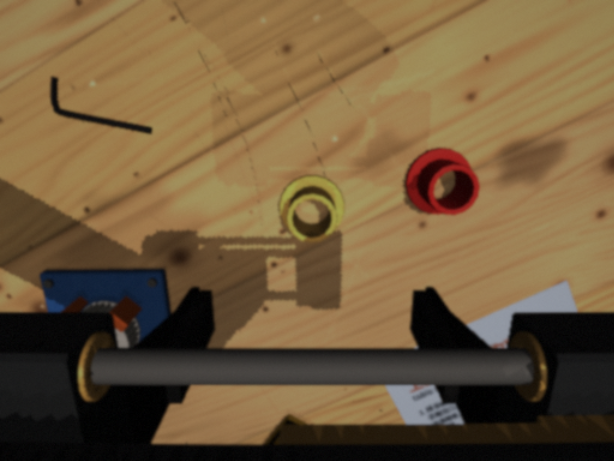

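The wrist view shows the brass spacer at (312,212), centred between the fingers at about (312,300). The red decoy at (445,183) is clear of both. I'm descending and gripping.

```bash
python3 -m jog '[{"claw":87,"dz":40},{"claw":87,"dz":80},{"claw":87,"dz":115},{"claw":87,"dz":140},{"claw":87,"dz":155},{"claw":87,"dz":162},{"claw":87,"dz":162},{"claw":60,"dz":162},{"claw":38,"dz":162},{"claw":38,"dz":162},{"claw":38,"dz":162},{"claw":38,"dz":162},{"claw":38,"dz":162},{"claw":38,"dz":162},{"claw":38,"dz":162}]' 30; python3 -c "
from h import *
to(.5405,.0265,.028,62.5)"
```

```text
t 1.62 pos [0.5264 0.262  0.1905] yaw 62.7 tilt [-0.  0. -1.] -> dx -120.8 dy -202.7 dz 162.4 spin 0.2 q7 0.63$[0]: bad value
```

```bash
python3 -m jog '[{"claw":87,"dx":0,"dy":0,"dz":40,"spin":0},{"claw":87,"dx":0,"dy":0,"dz":80,"spin":0},{"claw":87,"dx":0,"dy":0,"dz":115,"spin":0},{"claw":87,"dx":0,"dy":0,"dz":140,"spin":0},{"claw":87,"dx":0,"dy":0,"dz":155,"spin":0},{"claw":87,"dx":0,"dy":0,"dz":162,"spin":0},{"claw":87,"dx":0,"dy":0,"dz":162,"spin":0},{"claw":60,"dx":0,"dy":0,"dz":162,"spin":0},{"claw":38,"dx":0,"dy":0,"dz":162,"spin":0},{"claw":38,"dx":0,"dy":0,"dz":162,"spin":0},{"claw":38,"dx":0,"dy":0,"dz":162,"spin":0},{"claw":38,"dx":0,"dy":0,"dz":162,"spin":0},{"claw":38,"dx":0,"dy":0,"dz":162,"spin":0},{"claw":38,"dx":0,"dy":0,"dz":162,"spin":0},{"claw":38,"dx":0,"dy":0,"dz":162,"spin":0}]' 30; python3 -c "
from h import *
to(.5405,.0265,.028,62.5)"
```

```text
time: 2.87
position: [0.5275, 0.2603, 0.0287]
tool_rot: [0.747, 3.051, 0.0]
ft_force: [0.2, 0.1, -0.6]
grip_width: 0.494
grip_force: 0.0
t 2.87 pos [0.5275 0.2603 0.0287] yaw 62.5 tilt [ 0.  0. -1.] -> dx -119.6 dy -201.4 dz 0.7 spin -0.0 q7 0.67
```

```bash
python3 -m jog '[{"claw":36,"dx":0,"dy":0,"dz":0,"spin":0},{"claw":36,"dx":0,"dy":0,"dz":0,"spin":0},{"claw":36,"dx":0,"dy":0,"dz":0,"spin":0},{"claw":36,"dx":0,"dy":0,"dz":0,"spin":0},{"claw":36,"dx":0,"dy":0,"dz":-10,"spin":0},{"claw":36,"dx":0,"dy":0,"dz":-40,"spin":0},{"claw":36,"dx":0,"dy":0,"dz":-80,"spin":0},{"claw":36,"dx":0,"dy":0,"dz":-120,"spin":0},{"claw":36,"dx":-30,"dy":-30,"dz":-130,"spin":0},{"claw":36,"dx":-60,"dy":-60,"dz":-130,"spin":0},{"claw":36,"dx":-90,"dy":-90,"dz":-130,"spin":0},{"claw":36,"dx":-100,"dy":-100,"dz":-130,"spin":0},{"claw":36,"dx":-100,"dy":-100,"dz":-130,"spin":0},{"claw":36,"dx":-100,"dy":-100,"dz":-130,"spin":0}]' 30
python3 - <<'E'
from h import *
im,T=grab('wrist'); save('w2',im,1.2); X=cloud(im,T);Q=X.reshape(-1,3); np.savez('w2.npz',X=X,f=im['frame'])
s=get_state(); p=s['position']; print(p)
circ(Q,(.5405,.0265),(.009,.015),.1); circ(Q,(.5405,.0265),(.048,.053),.06);circ(Q,(.5405,.0265),(.0385,.042),.035)
circ(Q,p[:2],(p[2]-.03,p[2]+.04),.05)
E
```

```text
time: 4.03
position: [0.5703, 0.1241, 0.1594]
tool_rot: [0.752, 3.05, 0.001]
ft_force: [0.4, 0.6, 0.4]
grip_width: 0.414
grip_force: 0.0
[0.56981904 0.12620494 0.15910564]
7878 z 0.0121 circ [541.3  28.3] 82.8 rect [540.8  28.4] [119.7 119.1] 63.3
552 z 0.0497 circ [541.2  28.9] 40.4 rect [540.9  28.4] [67.8 68.3] 63.8
2813 z 0.0402 circ [540.3  27.7] 34.1 rect [541.2  28.3] [60.5 60.7] 62.0
1053 z 0.1889 circ [560.3 129.3] 27.0 rect [568.4 125.1] [54.  21.8] 62.2
```

View pics/w2.png

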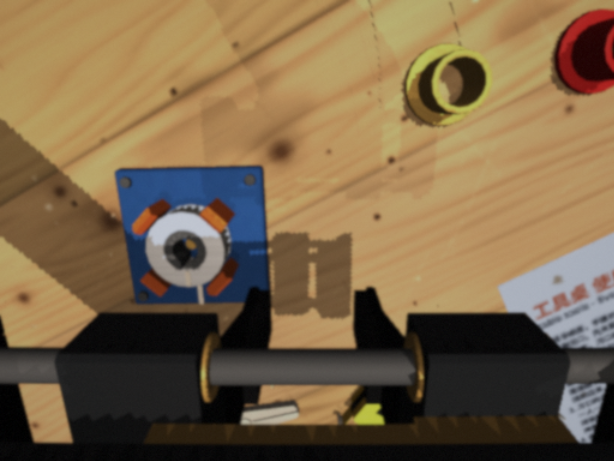

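The fingers shut on nothing: the brass spacer is still standing at (450,85). The fixture is clear at (185,250), with its white line running down to (200,295). Next I'll locate the spacer again.

Run:
```python
from h import *
X=np.load('w2.npz')['X']; Q=X.reshape(-1,3)
v=X[int(85/1.2),int(430/1.2)]; print(v)
circ(Q,(.527,.26),(.043,.05)); circ(Q,(.527,.26),(.005,.011))
for n in('top','scene'):
    im,T=grab(n); Q=cloud(im,T).reshape(-1,3); print(n); circ(Q,(.527,.26),(.036,.055)); s=get_state()
    p=s['position']; print(p); circ(Q,p[:2],(p[2]-.02,p[2]+.03),.1)
print({k:s[k] for k in('grip_width','grip_force','joint_positions')})
```

```text
[0.51768708 0.24336986 0.04152743]
970 z 0.0458 circ [525.9 261.8] 20.9 rect [525.8 261.8] [40.7 40.7] 70.4
1276 z 0.0081 circ [526.1 261.8] 29.7 rect [524.5 256.3] [47.3 59.2] 73.8
top
77 z 0.045 circ [526.7 261. ] 20.8 rect [527.4 259.1] [40.1 37.1] 2.8
[0.5695125  0.12728978 0.15889843]
few 0
scene
77 z 0.0435 circ [528.  257.4] 23.3 rect [527.1 258.2] [43. 41.] 83.8
[0.56942041 0.1276564  0.1587197 ]
20 z 0.1833 circ [556.6 103.8] 10.2 rect [556.9 104. ] [ 9.1 19.4] 55.5
{'grip_width': 0.4120825414237128, 'grip_force': 0.0, 'joint_positions': array([-0.58049482,  0.21018387,  0.3615871 ,  1.69675794, -0.07898963,
        1.24873762,  0.89223087])}
```

```bash
python3 -m jog '[{"claw":87,"dx":33,"dy":33,"dz":0,"spin":0},{"claw":87,"dx":66,"dy":66,"dz":0,"spin":0},{"claw":87,"dx":90,"dy":90,"dz":0,"spin":0},{"claw":87,"dx":100,"dy":100,"dz":0,"spin":0},{"claw":87,"dx":100,"dy":100,"dz":0,"spin":0},{"claw":87,"dx":100,"dy":100,"dz":0,"spin":0},{"claw":87,"dx":100,"dy":100,"dz":0,"spin":0},{"claw":87,"dx":100,"dy":100,"dz":0,"spin":0},{"claw":87,"dx":100,"dy":100,"dz":0,"spin":0}]' 40
python3 -c "
from h import *
to(.526,.262,.0265,62.5)"
```

```text
time: 4.93
position: [0.528, 0.2588, 0.1587]
tool_rot: [0.751, 3.05, -0.0]
ft_force: [-0.3, -0.2, 0.2]
grip_width: 0.97
grip_force: 0.0
t 4.93 pos [0.528  0.2588 0.1587] yaw 62.3 tilt [ 0. -0. -1.] -> dx 3.3 dy 1.9 dz 132.2 spin -0.2 q7 0.64
```

```bash
python3 -m jog '[{"claw":87,"dx":1,"dy":0,"dz":40,"spin":0},{"claw":87,"dx":1,"dy":0,"dz":80,"spin":0},{"claw":87,"dx":1,"dy":0,"dz":110,"spin":0},{"claw":87,"dx":1,"dy":0,"dz":125,"spin":0},{"claw":87,"dx":1,"dy":0,"dz":132,"spin":0},{"claw":87,"dx":1,"dy":0,"dz":132,"spin":0},{"claw":38,"dx":1,"dy":0,"dz":132,"spin":0},{"claw":38,"dx":1,"dy":0,"dz":132,"spin":0},{"claw":38,"dx":1,"dy":0,"dz":132,"spin":0},{"claw":38,"dx":1,"dy":0,"dz":132,"spin":0},{"claw":38,"dx":1,"dy":0,"dz":132,"spin":0},{"claw":38,"dx":1,"dy":0,"dz":132,"spin":0},{"claw":38,"dx":1,"dy":0,"dz":132,"spin":0},{"claw":38,"dx":1,"dy":0,"dz":132,"spin":0},{"claw":38,"dx":1,"dy":0,"dz":132,"spin":0},{"claw":38,"dx":1,"dy":0,"dz":132,"spin":0},{"claw":38,"dx":1,"dy":0,"dz":132,"spin":0},{"claw":38,"dx":1,"dy":0,"dz":132,"spin":0}]' 40
python3 - <<'E'
from h import *
to(.526,.262,.0265,62.5)
im,T=grab('wrist'); save('w3',im,1.2); Q=cloud(im,T).reshape(-1,3); circ(Q,(.526,.262),(.043,.05),.03);s=get_state();print(s['grip_width'],s['grip_force'])
E
```

```text
time: 6.43
position: [0.5266, 0.261, 0.0267]
tool_rot: [0.747, 3.051, 0.001]
ft_force: [-0.5, 0.9, -0.0]
grip_width: 0.446
grip_force: 28.9
t 6.43 pos [0.5266 0.261  0.0267] yaw 62.5 tilt [ 0.  0. -1.] -> dx 1.0 dy 0.6 dz 0.2 spin -0.0 q7 0.67
2123 z 0.0459 circ [519.2 265.5] 28.0 rect [525.1 265.9] [51.6 41.1] 87.5
0.44638133218677806 29.301521478337236
```

View pics/w3.png

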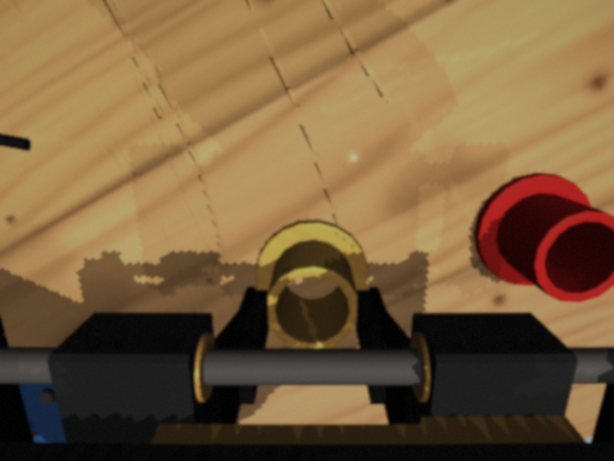

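The jaws now hold the brass neck at (312,305), with 29 N on the pads. I'll tighten and lift.

```bash
python3 -m jog '[{"claw":30,"dx":0,"dy":0,"dz":0,"spin":0},{"claw":30,"dx":0,"dy":0,"dz":0,"spin":0},{"claw":30,"dx":0,"dy":0,"dz":0,"spin":0},{"claw":30,"dx":0,"dy":0,"dz":0,"spin":0},{"claw":30,"dx":0,"dy":0,"dz":-3,"spin":0},{"claw":30,"dx":0,"dy":0,"dz":-8,"spin":0},{"claw":30,"dx":0,"dy":0,"dz":-16,"spin":0},{"claw":30,"dx":0,"dy":0,"dz":-25,"spin":0},{"claw":30,"dx":0,"dy":0,"dz":-25,"spin":0},{"claw":30,"dx":0,"dy":0,"dz":-25,"spin":0}]' 45
python3 - <<'E'
from h import *
im,T=grab('wrist'); X=cloud(im,T); X[:int(240/1.2)]=np.nan; X[:,:int(275/1.2)]=np.nan;X[:,int(350/1.2):]=np.nan; Q=X.reshape(-1,3); circ(Q,(.526,.262),(.02,.1),.03);
p=X[int(270/1.2):int(350/1.2)].reshape(-1,3); p=p[~np.isnan(p[:,0])]; print(np.percentile(p[:,2],[50,80,90,95,99]).round(4))
to(.541,.028,.2,62.8); s=get_state();print(s['ft_force'],s['grip_width'],s['grip_force'])
E
```

```text
time: 7.32
position: [0.5271, 0.2613, 0.0524]
tool_rot: [0.747, 3.05, 0.002]
ft_force: [1.0, -0.6, -0.2]
grip_width: 0.342
grip_force: 0.0
2884 z 0.0446 circ [525.4 261.6] 20.9 rect [524.8 261.5] [38.5 40.7] 58.2
[0.0166 0.0456 0.0466 0.0756 0.1531]
t 7.37 pos [0.5266 0.261  0.0518] yaw 62.5 tilt [ 0.  0. -1.] -> dx -120.4 dy -200.0 dz -148.3 spin -0.3 q7 0.66
[-0.43219536  0.1554263  -0.38513168] 0.3463835968394066 0.0
```

Run:
```python
from h import *
im,T=grab('wrist'); save('w4',im,1.3); X=cloud(im,T)
P=(X-T[:3,3])@T[:3,:3]; M=np.array(im['mount']); Y=(P@M[:3,:3].T+M[:3,3])*1000
for z0 in range(-60,25,6):
    m=(Y[...,2]>z0)&(Y[...,2]<=z0+6)&(abs(Y[...,1])<90)&(abs(Y[...,0])<60)
    q=Y[m]; 
    if len(q)>5:
        for sg in(-1,1):
            a=q[q[:,1]*sg>0]
            if len(a)>5: print(z0,sg,len(a),'x',np.percentile(a[:,0],[1,50,99]).round(0),'y',np.percentile(a[:,1],[1,50,99]).round(0))
```

```text
-60 -1 239 x [ 6. 12. 13.] y [-27. -20. -15.]
-60 1 246 x [ 6. 12. 13.] y [15. 21. 27.]
-54 -1 182 x [ 9. 12. 13.] y [-26. -20. -15.]
-54 1 183 x [ 9. 12. 13.] y [15. 21. 27.]
-48 -1 219 x [-2. 11. 13.] y [-25. -18. -15.]
-48 1 223 x [-1. 11. 13.] y [15. 19. 25.]
-42 -1 153 x [-5. 11. 13.] y [-24. -18. -15.]
-42 1 160 x [-4. 11. 13.] y [15. 18. 24.]
-36 -1 149 x [-7. 10. 12.] y [-24. -18. -15.]
-36 1 153 x [-7. 11. 12.] y [15. 18. 24.]
-30 -1 139 x [-7. 10. 12.] y [-24. -18. -15.]
-30 1 140 x [-8. 11. 12.] y [15. 18. 24.]
-24 -1 122 x [-7. 10. 12.] y [-23. -17. -15.]
-24 1 116 x [-8. 10. 12.] y [15. 18. 24.]
0 -1 391 x [-17.   6.  21.] y [-20. -13.  -0.]
0 1 379 x [-17.   6.  21.] y [ 0. 12. 19.]
6 -1 460 x [-18.   1.  22.] y [-20. -10.  -0.]
6 1 469 x [-18.   2.  22.] y [ 0. 11. 20.]
12 -1 213 x [-15.  -5.  22.] y [-18.  -9.  -0.]
12 1 219 x [-15.  -7.  22.] y [ 0.  9. 19.]
18 -1 190 x [-15.  -5.  22.] y [-19.  -9.  -0.]
18 1 186 x [-15.  -5.  22.] y [ 0.  9. 18.]
24 -1 172 x [-15.  -6.  22.] y [-18.  -8.  -0.]
24 1 178 x [-15.  -5.  22.] y [ 0.  9. 19.]
```

View pics/w4.png

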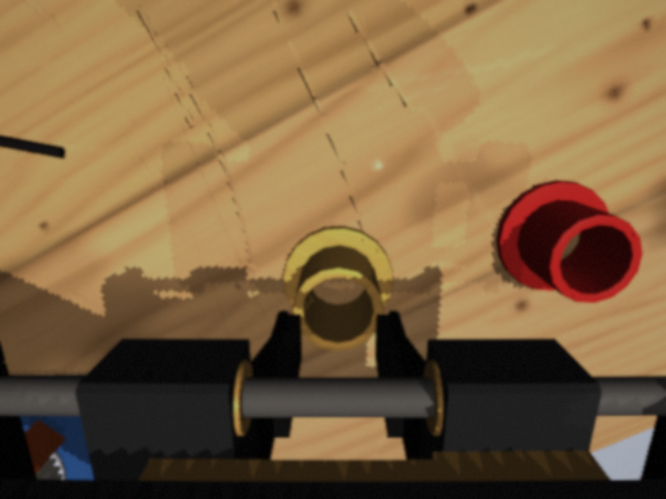

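The picture shows both fingers ending near (290,312) and (388,312), level with or above the spacer's rim at (340,300). Depth puts the tips about 20 mm behind the reported TCP, not 14 mm ahead of it. Both slips fit this, because the fingers only caught the rim. I'll allow for it and go 54 mm lower, watching the force.

```bash
python3 -m jog '[{"claw":87,"dx":0,"dy":0,"dz":-10,"spin":0},{"claw":87,"dx":0,"dy":0,"dz":-10,"spin":0},{"claw":87,"dx":0,"dy":0,"dz":-10,"spin":0},{"claw":87,"dx":0,"dy":0,"dz":-10,"spin":0},{"claw":87,"dx":0,"dy":0,"dz":-10,"spin":0},{"claw":87,"dx":0,"dy":0,"dz":-10,"spin":0},{"claw":87,"dx":0,"dy":0,"dz":0,"spin":0},{"claw":87,"dx":0,"dy":0,"dz":20,"spin":0},{"claw":87,"dx":0,"dy":0,"dz":35,"spin":0},{"claw":87,"dx":0,"dy":0,"dz":38,"spin":0},{"claw":87,"dx":0,"dy":0,"dz":38,"spin":0},{"claw":87,"dx":0,"dy":0,"dz":38,"spin":0}]' 45
python3 - <<'E'
from h import *
im,T=grab('wrist'); X=cloud(im,T); to(.526,.262,-.002,62.5)
P=(X-T[:3,3])@T[:3,:3]; M=np.array(im['mount']); Y=(P@M[:3,:3].T+M[:3,3])*1000
for sg in(-1,1):
    a=Y[(Y[...,1]*sg>40)&(Y[...,1]*sg<62)&(Y[...,0]>-14)&(Y[...,0]<16)&(Y[...,2]<8)&(Y[...,2]>-80)]
    print(len(a),np.percentile(a[:,2],[1,50,95,99,100]).round(1),np.percentile(abs(a[:,1]),[0,1,50,99]).round(1))
X=cloud(*grab('scene')).reshape(-1,3); s=get_state()['position']
m=(np.hypot(X[:,0]-s[0],X[:,1]-s[1])<.07)&(X[:,2]>.01); print(np.histogram(X[m,2],bins=np.arange(.01,.2,.01)))
E
```

```text
time: 8.42
position: [0.5267, 0.2608, 0.0136]
tool_rot: [0.747, 3.051, -0.0]
ft_force: [0.5, -0.7, 0.2]
grip_width: 0.994
grip_force: 0.0
t 8.47 pos [0.5271 0.261  0.0142] yaw 62.5 tilt [ 0.001  0.001 -1.   ] -> dx 1.5 dy 0.3 dz 16.2 spin -0.0 q7 0.67
2762 [-79.5 -52.1 -22.3 -18.7 -17.2] [42.3 42.5 47.  55.6]
2707 [-79.4 -51.4 -22.2 -19.  -17. ] [42.9 43.2 47.4 56. ]
(array([21, 10, 19, 27, 13, 13, 10,  4,  0,  2, 32, 37,  1, 67, 42, 37, 37,
       38]), array([0.01, 0.02, 0.03, 0.04, 0.05, 0.06, 0.07, 0.08, 0.09, 0.1 , 0.11,
       0.12, 0.13, 0.14, 0.15, 0.16, 0.17, 0.18, 0.19]))
```

```bash
python3 -m jog '[{"claw":87,"dx":1,"dy":0,"dz":10,"spin":0},{"claw":87,"dx":1,"dy":0,"dz":15,"spin":0},{"claw":87,"dx":1,"dy":0,"dz":15,"spin":0},{"claw":35,"dx":1,"dy":0,"dz":15,"spin":0},{"claw":35,"dx":1,"dy":0,"dz":15,"spin":0},{"claw":35,"dx":1,"dy":0,"dz":15,"spin":0},{"claw":35,"dx":1,"dy":0,"dz":15,"spin":0},{"claw":35,"dx":1,"dy":0,"dz":15,"spin":0},{"claw":35,"dx":1,"dy":0,"dz":15,"spin":0},{"claw":35,"dx":1,"dy":0,"dz":15,"spin":0},{"claw":35,"dx":1,"dy":0,"dz":15,"spin":0},{"claw":35,"dx":1,"dy":0,"dz":15,"spin":0},{"claw":35,"dx":1,"dy":0,"dz":15,"spin":0},{"claw":35,"dx":1,"dy":0,"dz":15,"spin":0},{"claw":35,"dx":1,"dy":0,"dz":10,"spin":0},{"claw":35,"dx":1,"dy":0,"dz":5,"spin":0},{"claw":35,"dx":1,"dy":0,"dz":5,"spin":0}]' 40
python3 -c "
from h import *
to(.541,.028,.12,62.8); s=get_state();print(s['ft_force'],s['grip_width'],s['grip_force'])"
```

```text
time: 9.93
position: [0.5264, 0.2616, 0.0097]
tool_rot: [0.747, 3.05, 0.002]
ft_force: [0.2, 0.1, -1.2]
grip_width: 0.469
grip_force: 40.0
t 9.93 pos [0.5264 0.2616 0.0097] yaw 62.5 tilt [ 0.001  0.001 -1.   ] -> dx -121.0 dy -200.2 dz -110.5 spin -0.3 q7 0.67
[ 0.23060663  0.07854478 -1.19238951] 0.46896171556858357 39.99988616182236
```

The spacer is held at 40 N and its weight shows on the wrist. I'll carry it above the fixture.

```bash
python3 -m jog '[{"claw":35,"dx":0,"dy":0,"dz":-20,"spin":0},{"claw":35,"dx":0,"dy":0,"dz":-50,"spin":0},{"claw":35,"dx":0,"dy":0,"dz":-80,"spin":0},{"claw":35,"dx":-15,"dy":-25,"dz":-80,"spin":-0.5},{"claw":35,"dx":-33,"dy":-55,"dz":-80,"spin":-0.5},{"claw":35,"dx":-51,"dy":-85,"dz":-80,"spin":-0.5},{"claw":35,"dx":-70,"dy":-116,"dz":-80,"spin":-0.5},{"claw":35,"dx":-88,"dy":-146,"dz":-80,"spin":-0.5},{"claw":35,"dx":-106,"dy":-176,"dz":-80,"spin":-0.5},{"claw":35,"dx":-116,"dy":-192,"dz":-80,"spin":-0.5},{"claw":35,"dx":-121,"dy":-200,"dz":-80,"spin":-0.5},{"claw":35,"dx":-121,"dy":-200,"dz":-80,"spin":-0.5},{"claw":35,"dx":-121,"dy":-200,"dz":-80,"spin":-0.5},{"claw":35,"dx":-121,"dy":-200,"dz":-80,"spin":-0.5},{"claw":35,"dx":-121,"dy":-200,"dz":-80,"spin":-0.5}]' 40
python3 - <<'E'
from h import *
to(.541,.0283,.041,63); s=get_state();print(s['ft_force'],s['grip_width'],s['grip_force'])
im,T=grab('wrist'); save('w5',im,1.2); X=cloud(im,T);Q=X.reshape(-1,3); p=get_state()['position']
circ(Q,(.541,.0283),(.009,.015),.1); circ(Q,p[:2],(p[2]+.042,p[2]+.050),.022); circ(Q,p[:2],(p[2]+.0,p[2]+.011),.04)
print(get_state()['position'])
E
```

```text
time: 11.18
position: [0.5405, 0.0305, 0.0884]
tool_rot: [-0.728, -3.056, -0.001]
ft_force: [-0.8, -0.6, -1.6]
grip_width: 0.469
grip_force: 40.0
t 11.18 pos [0.5405 0.0305 0.0884] yaw 63.2 tilt [-0.     0.001 -1.   ] -> dx -1.5 dy -1.7 dz 47.4 spin 0.2 q7 1.07
[-0.81807334 -0.5773906  -1.578842  ] 0.4689415323654304 39.99989429532434
10805 z 0.0122 circ [539.5  28.6] 82.2 rect [540.   28.7] [120.1 117.3] 63.3
1971 z 0.1355 circ [539.2  30.9] 21.7 rect [539.7  31.8] [41.  39.3] 6.1
2637 z 0.0977 circ [532.8  34.5] 28.2 rect [532.3  35.6] [46.1 46. ] 13.4
[0.54047497 0.03014426 0.08845171]
```

View pics/w5.png

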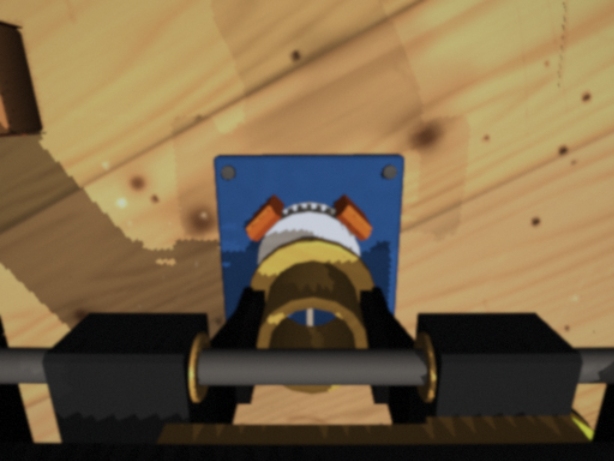

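The spacer is held square above the pulley at (310,300), with the pads at (265,218) and (352,218). I'll correct by 1.5 mm and lower it.

```bash
python3 -m jog '[{"claw":35,"dx":-1.5,"dy":-1.5,"dz":0,"spin":0},{"claw":35,"dx":-1.5,"dy":-1.5,"dz":15,"spin":0},{"claw":35,"dx":-1.5,"dy":-1.5,"dz":27,"spin":0},{"claw":35,"dx":-1.5,"dy":-1.5,"dz":34,"spin":0},{"claw":35,"dx":-1.5,"dy":-1.5,"dz":38,"spin":0},{"claw":35,"dx":-1.5,"dy":-1.5,"dz":42,"spin":0},{"claw":35,"dx":-1.5,"dy":-1.5,"dz":45,"spin":0},{"claw":35,"dx":-1.5,"dy":-1.5,"dz":47,"spin":0},{"claw":35,"dx":-1.5,"dy":-1.5,"dz":48,"spin":0},{"claw":35,"dx":-1.5,"dy":-1.5,"dz":48,"spin":0},{"claw":35,"dx":-1.5,"dy":-1.5,"dz":48,"spin":0}]' 40
python3 -c "
from h import *
to(.541,.0283,.04,63)
X=cloud(*grab('wrist')).reshape(-1,3); circ(X,(.5405,.029),(.078,.095),.022)"
```

```text
time: 12.15
position: [0.5413, 0.0267, 0.0406]
tool_rot: [0.733, 3.055, 0.001]
ft_force: [0.1, 2.6, -3.1]
grip_width: 0.474
grip_force: 40.0
t 12.15 pos [0.5413 0.0267 0.0406] yaw 63.0 tilt [ 0.     0.001 -1.   ] -> dx 1.0 dy 1.3 dz 0.6 spin 0.0 q7 1.1
2385 z 0.0875 circ [540.5  29. ] 22.0 rect [539.6  26.6] [39.2 40.7] 30.8
```

```bash
python3 -m jog '[{"claw":35,"dx":0.5,"dy":1,"dz":0,"spin":0},{"claw":35,"dx":0.5,"dy":1,"dz":1,"spin":0},{"claw":35,"dx":0.5,"dy":1,"dz":2,"spin":0},{"claw":35,"dx":0.5,"dy":1,"dz":2,"spin":0},{"claw":35,"dx":0.5,"dy":1,"dz":2,"spin":0}]' 40
python3 -c "
from h import *
to(.541,.0283,.04,63)
X=cloud(*grab('wrist')).reshape(-1,3); circ(X,(.5405,.029),(.078,.095),.022)"
```

```text
time: 12.62
position: [0.5414, 0.0269, 0.0386]
tool_rot: [0.734, 3.054, 0.0]
ft_force: [-1.0, 0.6, -0.7]
grip_width: 0.469
grip_force: 40.0
t 12.62 pos [0.5414 0.0269 0.0386] yaw 63.0 tilt [ 0. -0. -1.] -> dx 1.0 dy 1.1 dz -1.4 spin -0.0 q7 1.1
2249 z 0.0856 circ [540.5  29. ] 22.0 rect [539.7  26.8] [39.1 40.9] 29.2
```

```bash
python3 -m jog '[{"claw":35,"dx":0,"dy":0,"dz":1,"spin":0},{"claw":35,"dx":0,"dy":0,"dz":1,"spin":0},{"claw":35,"dx":0,"dy":0,"dz":1,"spin":0}]' 40
python3 -c "
from h import *
to(.541,.0283,.04,63);s=get_state();print(s['ft_force'],s['torque'])"
```

```text
time: 12.92
position: [0.5414, 0.0269, 0.0386]
tool_rot: [0.734, 3.055, 0.0]
ft_force: [-1.9, 1.4, 6.9]
grip_width: 0.467
grip_force: 40.0
t 12.92 pos [0.5414 0.0269 0.0386] yaw 63.0 tilt [ 0.  0. -1.] -> dx 1.0 dy 1.1 dz -1.4 spin -0.0 q7 1.1
[-1.87569067  1.39651036  6.90774478] [ 0.10551958  0.63442411 -0.03384492]
```

Contact reads 7 N at seated height. I'll release and retreat.

```bash
python3 -m jog '[{"claw":50,"dx":0,"dy":0,"dz":0,"spin":0},{"claw":60,"dx":0,"dy":0,"dz":0,"spin":0},{"claw":70,"dx":0,"dy":0,"dz":0,"spin":0},{"claw":70,"dx":0,"dy":0,"dz":0,"spin":0},{"claw":70,"dx":0,"dy":0,"dz":0,"spin":0},{"claw":70,"dx":0,"dy":0,"dz":0,"spin":0},{"claw":70,"dx":0,"dy":0,"dz":-15,"spin":0},{"claw":70,"dx":0,"dy":0,"dz":-40,"spin":0},{"claw":80,"dx":0,"dy":0,"dz":-80,"spin":0},{"claw":80,"dx":0,"dy":0,"dz":-120,"spin":0},{"claw":80,"dx":0,"dy":0,"dz":-150,"spin":0},{"claw":80,"dx":0,"dy":0,"dz":-150,"spin":0},{"claw":80,"dx":0,"dy":0,"dz":-150,"spin":0},{"claw":80,"dx":0,"dy":0,"dz":-150,"spin":0}]' 40
python3 - <<'E'
from h import *
X=cloud(*grab('wrist')); Q=X.reshape(-1,3); circ(Q,(.541,.028),(.082,.09),.03); circ(Q,(.541,.028),(.046,.05),.031); circ(Q,(.541,.028),(.009,.015),.1);circ(Q,(.541,.028),(.0485,.054),.05)
m=(np.hypot(Q[:,0]-.5405,Q[:,1]-.028)<.03)&(Q[:,2]>.08);q=Q[m];A=np.c_[q[:,:2]-q[:,:2].mean(0),np.ones(len(q))];print(np.linalg.lstsq(A,q[:,2],rcond=None)[0])
to(.482,-.268,.19,9)
E
```

```text
time: 14.08
position: [0.5407, 0.0271, 0.1868]
tool_rot: [-0.733, -3.054, 0.0]
ft_force: [-0.4, -0.8, -0.5]
grip_width: 0.916
grip_force: 0.0
786 z 0.0859 circ [541.5  26.9] 20.9 rect [541.2  26.9] [40.7 40.9] 51.0
998 z 0.0482 circ [541.4  26.9] 29.9 rect [536.8  29.2] [59.3 49. ] 61.1
7637 z 0.0122 circ [541.5  28.4] 82.7 rect [541.5  27.8] [120.1 120.1] 63.3
889 z 0.0495 circ [541.2  27.9] 40.2 rect [541.6  27.9] [69.1 67.9] 64.0
[-5.46855491  3.14238065  0.26958404]
t 14.13 pos [0.5402 0.027  0.186 ] yaw 63.0 tilt [-0.003 -0.    -1.   ] -> dx -82.2 dy -289.3 dz -3.7 spin 54.0 q7 1.04
```

The spacer is seated, its neck top at 85.9 mm and its flange centred within the pads. Next is the stand.

```bash
python3 -m jog '[{"claw":80,"dx":-10,"dy":-36,"dz":-2,"spin":7},{"claw":80,"dx":-20,"dy":-72,"dz":-4,"spin":14},{"claw":80,"dx":-30,"dy":-108,"dz":-4,"spin":21},{"claw":80,"dx":-41,"dy":-144,"dz":-4,"spin":28},{"claw":80,"dx":-51,"dy":-180,"dz":-4,"spin":35},{"claw":80,"dx":-61,"dy":-216,"dz":-4,"spin":42},{"claw":80,"dx":-72,"dy":-252,"dz":-4,"spin":49},{"claw":80,"dx":-79,"dy":-278,"dz":-4,"spin":54},{"claw":80,"dx":-82,"dy":-289,"dz":-4,"spin":54},{"claw":80,"dx":-82,"dy":-289,"dz":-4,"spin":54},{"claw":80,"dx":-82,"dy":-289,"dz":-4,"spin":54},{"claw":80,"dx":-82,"dy":-289,"dz":-4,"spin":54},{"claw":80,"dx":-82,"dy":-289,"dz":-4,"spin":54}]' 40
python3 - <<'E'
from h import *
im,T=grab('wrist'); save('w6',im,1.3); X=cloud(im,T); Q=X.reshape(-1,3)
circ(Q,(.482,-.268),(.116,.126),.03); circ(Q,(.482,-.268),(.074,.082),.08);circ(Q,(.482,-.268),(.0835,.09),.03)
to(.482,-.268,.085,9)
E
```

```text
time: 15.22
position: [0.4835, -0.2655, 0.1908]
tool_rot: [-2.036, -2.391, -0.0]
ft_force: [0.6, -0.3, 0.2]
grip_width: 0.919
grip_force: 0.0
1276 z 0.1221 circ [ 482. -267.] 18.7 rect [ 481.7 -267.2] [27.9 28.3] 10.0
6274 z 0.0782 circ [ 482.7 -267.8] 60.1 rect [ 482.8 -267.8] [85.2 85.7] 4.9
903 z 0.0862 circ [ 482.  -267.1] 24.0 rect [ 481.7 -263.4] [47.3 40. ] 9.0
t 15.27 pos [ 0.4836 -0.2657  0.1911] yaw 9.2 tilt [-0.001  0.001 -1.   ] -> dx -2.1 dy -1.9 dz 106.1 spin 0.2 q7 0.7
```

View pics/w6.png

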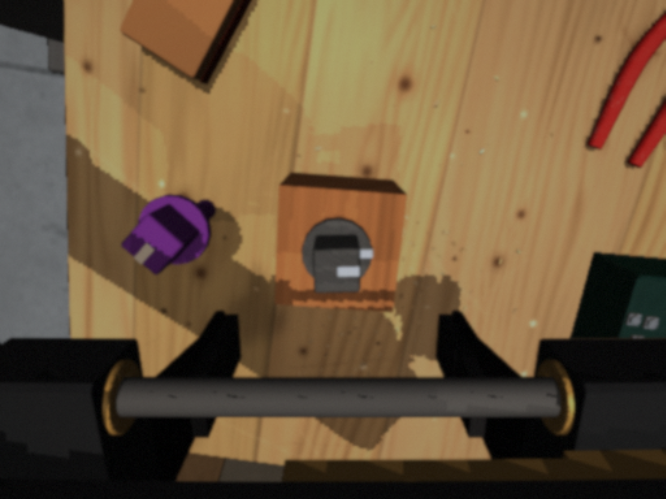

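The steel head is at (338,262), and its white line points right to (365,254). That is tool +y, so the key heading is about +9.5° and the keyway's about −26.7°. I'll grasp the head.

```bash
python3 -m jog '[{"claw":70,"dx":-1.1,"dy":-1.9,"dz":30,"spin":-0.5},{"claw":60,"dx":-1.1,"dy":-1.9,"dz":65,"spin":-0.5},{"claw":60,"dx":-1.1,"dy":-1.9,"dz":95,"spin":-0.5},{"claw":60,"dx":-1.1,"dy":-1.9,"dz":110,"spin":-0.5},{"claw":60,"dx":-1.1,"dy":-1.9,"dz":118,"spin":-0.5},{"claw":60,"dx":-1.1,"dy":-1.9,"dz":118,"spin":-0.5},{"claw":20,"dx":-1.1,"dy":-1.9,"dz":118,"spin":-0.5},{"claw":20,"dx":-1.1,"dy":-1.9,"dz":118,"spin":-0.5},{"claw":20,"dx":-1.1,"dy":-1.9,"dz":118,"spin":-0.5},{"claw":20,"dx":-1.1,"dy":-1.9,"dz":118,"spin":-0.5},{"claw":20,"dx":-1.1,"dy":-1.9,"dz":118,"spin":-0.5},{"claw":20,"dx":-1.1,"dy":-1.9,"dz":118,"spin":-0.5},{"claw":20,"dx":-1.1,"dy":-1.9,"dz":118,"spin":-0.5},{"claw":20,"dx":-1.1,"dy":-1.9,"dz":118,"spin":-0.5},{"claw":20,"dx":-1.1,"dy":-1.9,"dz":118,"spin":-0.5}]' 58
python3 - <<'E'
from h import *
X=cloud(*grab('wrist')); Q=X.reshape(-1,3); circ(Q,(.482,-.267),(.118,.126),.022)
to(.482,-.267,.22,9)
E
```

```text
time: 16.52
position: [0.482, -0.2692, 0.0742]
tool_rot: [2.029, 2.397, 0.001]
ft_force: [1.3, 0.3, 4.5]
grip_width: 0.317
grip_force: 58.0
2524 z 0.1219 circ [ 480.3 -258.1] 20.0 rect [ 480.7 -261.3] [40.  17.8] 8.6
t 16.57 pos [ 0.482  -0.2692  0.0742] yaw 9.5 tilt [ 0.001 -0.    -1.   ] -> dx 2.1 dy 0.5 dz -145.8 spin 0.5 q7 0.79
```

```bash
python3 -m jog '[{"claw":20,"dx":0,"dy":0,"dz":-15,"spin":0},{"claw":20,"dx":0,"dy":0,"dz":-45,"spin":0},{"claw":20,"dx":0,"dy":0,"dz":-80,"spin":0},{"claw":20,"dx":0,"dy":0,"dz":-110,"spin":0},{"claw":20,"dx":0,"dy":0,"dz":-130,"spin":0},{"claw":20,"dx":20,"dy":8,"dz":-135,"spin":3},{"claw":20,"dx":50,"dy":19,"dz":-135,"spin":7},{"claw":20,"dx":80,"dy":30,"dz":-135,"spin":11},{"claw":20,"dx":110,"dy":42,"dz":-135,"spin":15},{"claw":20,"dx":140,"dy":53,"dz":-135,"spin":19},{"claw":20,"dx":170,"dy":65,"dz":-135,"spin":23},{"claw":20,"dx":200,"dy":76,"dz":-135,"spin":27},{"claw":20,"dx":230,"dy":87,"dz":-135,"spin":31},{"claw":20,"dx":258,"dy":98,"dz":-135,"spin":35},{"claw":20,"dx":275,"dy":105,"dz":-135,"spin":36},{"claw":20,"dx":282,"dy":107,"dz":-135,"spin":36},{"claw":20,"dx":282,"dy":107,"dz":-135,"spin":36},{"claw":20,"dx":282,"dy":107,"dz":-135,"spin":36},{"claw":20,"dx":282,"dy":107,"dz":-135,"spin":36},{"claw":20,"dx":282,"dy":107,"dz":-135,"spin":36}]' 58
python3 - <<'E'
from h import *
im,T=grab('wrist'); save('w7',im,1.3); X=cloud(im,T); Q=X.reshape(-1,3); np.savez('w7.npz',X=X,f=im['frame'],T=T,K=im['K'])
to(.5414,.0275,.17,-26.7); s=get_state(); print(s['grip_width'],s['grip_force'],s['ft_force'],s['torque'])
p=s['position']; circ(Q,p[:2],(p[2]+.042,p[2]+.054),.03)
circ(Q,p[:2],(p[2]+.002,p[2]+.014),.03)
circ(Q,(.541,.028),(.009,.015),.1)
E
```

```text
time: 18.23
position: [0.5401, 0.0244, 0.2085]
tool_rot: [2.674, 1.649, -0.001]
ft_force: [0.3, 0.4, -1.8]
grip_width: 0.32
grip_force: 58.0
t 18.28 pos [0.5402 0.0248 0.2087] yaw -26.7 tilt [ 0. -0. -1.] -> dx 3.0 dy -0.1 dz 38.7 spin 0.0 q7 -0.52
0.3183578554497284 57.997655952349305 [ 0.40732088  0.43739016 -2.16007284] [-0.08583531  0.11979908 -0.01848086]
3045 z 0.2562 circ [544.4  35.4] 25.2 rect [542.3  31.4] [18.3 50.4] 62.3
1608 z 0.2203 circ [542.4  32.6] 22.8 rect [546.   39.8] [18.7 45.5] 63.4
6601 z 0.0121 circ [541.1  28.2] 82.8 rect [540.8  28.4] [119.3 120.1] 63.3
```

View pics/w7.png

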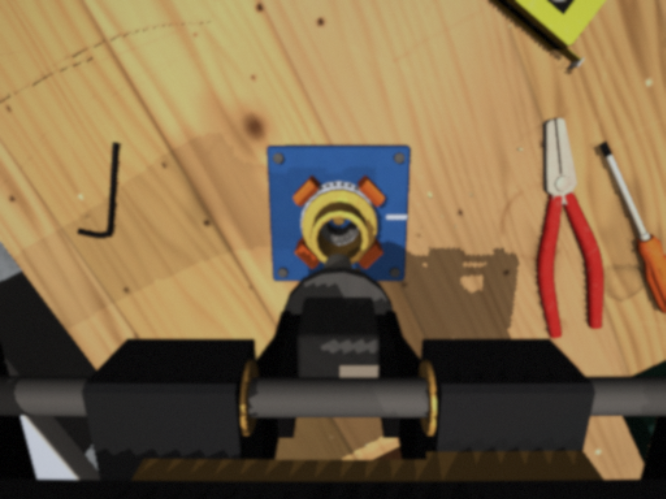

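The held shaft has its white line pointing right at (360,372). The keyway line also points right at (397,217), so the headings agree. Now I'll measure the shaft's offset in the hand.

Run:
```python
from h import *
D=np.load('w7.npz'); X=D['X']; s=get_state(); W=R.from_rotvec(s['tool_rot']).as_matrix(); Y=((X-s['position'])@W*1000).reshape(-1,3)
Y=Y[~np.isnan(Y[:,0])]
h=Y[(abs(Y[:,1])<10)&(Y[:,2]<-44)&(Y[:,2]>-52)]; print('head x',np.percentile(h[:,0],[1,10,50,90,99]).round(1),'z',np.percentile(h[:,2],[5,50,95]).round(1))
c=Y[(abs(Y[:,1])<30)&(Y[:,2]<-9)&(Y[:,2]>-15)&(Y[:,0]>13)]
b=[]
for y0 in range(-18,19,4):
    q=c[abs(c[:,1]-y0)<2]
    if len(q): b.append((y0,np.percentile(q[:,0],97)))
b=np.array(b); print(b.round(1).tolist())
from scipy.optimize import least_squares
print('collar centre',least_squares(lambda v:np.hypot(b[:,0]-v[0],b[:,1]-v[1])-24,[0,0]).x)
# shaft below: points along the shaft
for z0 in range(0,75,10):
    q=Y[(np.hypot(Y[:,0],Y[:,1])<16)&(Y[:,2]>z0)&(Y[:,2]<z0+10)]
    if len(q)>5: print(z0,len(q),q.mean(0).round(1),q[:,0].max().round(1),q[:,1].min().round(1),q[:,1].max().round(1))
```

```text
head x [-0.   1.6  8.5 14.7 15.4] z [-48.7 -47.7 -45.6]
[[-18.0, 19.1], [-14.0, 21.5], [-10.0, 23.5], [-6.0, 24.3], [-2.0, 24.9], [2.0, 24.7], [6.0, 23.7], [10.0, 22.6], [14.0, 19.8], [18.0, 17.5]]
collar centre [-0.94588184  1.17325247]
40 51 [ 8.6 -1.5 46.4] 9.6 -7.2 4.8
50 93 [ 7.5 -0.3 54.7] 9.5 -8.9 10.7
60 50 [ 7.7 -1.7 63. ] 9.6 -9.1 6.7
```

```bash
python3 -m jog '[{"claw":20,"dx":2.3,"dy":0.2,"dz":5,"spin":0},{"claw":20,"dx":2.3,"dy":0.2,"dz":30,"spin":0},{"claw":20,"dx":2.3,"dy":0.2,"dz":50,"spin":0},{"claw":20,"dx":2.3,"dy":0.2,"dz":70,"spin":0},{"claw":20,"dx":2.3,"dy":0.2,"dz":85,"spin":0},{"claw":20,"dx":2.3,"dy":0.2,"dz":95,"spin":0},{"claw":20,"dx":2.3,"dy":0.2,"dz":95,"spin":0},{"claw":20,"dx":2.3,"dy":0.2,"dz":95,"spin":0},{"claw":20,"dx":2.3,"dy":0.2,"dz":95,"spin":0}]' 58
python3 -c "
from h import *
to(.5414,.0275,.096,-26.7); s=get_state(); print(s['ft_force'],s['torque'])
X=cloud(*grab('wrist')).reshape(-1,3);circ(X,(.541,.028),(.009,.015),.1)"
```

```text
time: 19.03
position: [0.5425, 0.0286, 0.1146]
tool_rot: [2.671, 1.652, 0.003]
ft_force: [1.3, 0.6, -2.3]
grip_width: 0.324
grip_force: 58.0
t 19.03 pos [0.5425 0.0286 0.1146] yaw -26.5 tilt [ 0.002  0.    -1.   ] -> dx -1.5 dy -0.5 dz 18.6 spin 0.2 q7 -0.49
[ 1.33275398  0.57240206 -2.32524287] [-0.09011832  0.09937987  0.02169583]
9794 z 0.0121 circ [541.1  28.2] 82.9 rect [541.3  29. ] [118.7 120. ] 63.4
```

```bash
python3 -m jog '[{"claw":20,"dx":0,"dy":0,"dz":0,"spin":0},{"claw":20,"dx":0,"dy":0,"dz":4,"spin":0},{"claw":20,"dx":0,"dy":0,"dz":8,"spin":0},{"claw":20,"dx":0,"dy":0,"dz":12,"spin":0},{"claw":20,"dx":0,"dy":0,"dz":14,"spin":0},{"claw":20,"dx":0,"dy":0,"dz":14,"spin":0},{"claw":20,"dx":0,"dy":0,"dz":14,"spin":0}]' 58
python3 -c "
from h import *
to(.5414,.0275,.096,-26.7); s=get_state(); print(s['ft_force'],s['torque'])"
```

```text
time: 19.67
position: [0.5414, 0.028, 0.099]
tool_rot: [2.672, 1.652, -0.001]
ft_force: [0.5, -2.2, -2.8]
grip_width: 0.317
grip_force: 58.0
t 19.67 pos [0.5414 0.028  0.099 ] yaw -26.5 tilt [-0.    -0.001 -1.   ] -> dx -0.5 dy 0.2 dz 3.0 spin 0.2 q7 -0.48
[ 0.46881081 -2.22904459 -2.80532397] [-0.89262144 -0.13095042 -0.0134584 ]
```

```bash
python3 -m jog '[{"claw":20,"dx":-0.5,"dy":0,"dz":1,"spin":0},{"claw":20,"dx":-0.5,"dy":0,"dz":2.5,"spin":0},{"claw":20,"dx":-0.5,"dy":0,"dz":4,"spin":0},{"claw":20,"dx":-0.5,"dy":0,"dz":5.5,"spin":0},{"claw":20,"dx":-0.5,"dy":0,"dz":6.5,"spin":0},{"claw":20,"dx":-0.5,"dy":0,"dz":6.5,"spin":0},{"claw":20,"dx":-0.5,"dy":0,"dz":6.5,"spin":0}]' 58
python3 -c "
from h import *
to(.5414,.0275,.082,-26.7); s=get_state(); print(s['ft_force'],s['torque'],s['grip_width'])"
```

```text
time: 20.25
position: [0.5415, 0.028, 0.093]
tool_rot: [2.671, 1.652, 0.0]
ft_force: [0.7, -3.2, -2.4]
grip_width: 0.315
grip_force: 58.0
t 20.25 pos [0.5415 0.028  0.093 ] yaw -26.5 tilt [ 0. -0. -1.] -> dx -0.5 dy 0.1 dz 11.0 spin 0.2 q7 -0.48
[ 0.74080646 -3.24266742 -2.39370931] [-1.11221697 -0.29998672  0.02687132] 0.31518109391368065
```

The key is in the keyway: the shaft end is below 26 mm with no upward force. I'll push it home.

```bash
python3 -m jog '[{"claw":20,"dx":-1,"dy":0,"dz":1,"spin":0},{"claw":20,"dx":-1,"dy":0,"dz":3,"spin":0},{"claw":20,"dx":-1,"dy":0,"dz":5,"spin":0},{"claw":20,"dx":-1,"dy":0,"dz":7,"spin":0},{"claw":20,"dx":-1,"dy":0,"dz":9,"spin":0},{"claw":20,"dx":-1,"dy":0,"dz":10,"spin":0},{"claw":20,"dx":-1,"dy":0,"dz":11,"spin":0},{"claw":20,"dx":-1,"dy":0,"dz":11,"spin":0},{"claw":20,"dx":-1,"dy":0,"dz":11,"spin":0}]' 60
python3 -c "
from h import *
to(.5414,.0275,.082,-26.7); s=get_state(); print(s['ft_force'],s['torque'],s['grip_width'])"
```

```text
time: 21.0
position: [0.5414, 0.0278, 0.0832]
tool_rot: [-2.671, -1.653, -0.002]
ft_force: [-1.0, -2.1, 6.2]
grip_width: 0.317
grip_force: 60.0
t 21.0 pos [0.5414 0.0278 0.0832] yaw -26.5 tilt [ 0.001  0.001 -1.   ] -> dx -0.3 dy 0.1 dz 1.2 spin 0.2 q7 -0.47
[-0.98290264 -2.1027286   6.19470275] [-0.79641816  0.43456613  0.0125262 ] 0.3165600827743893
```

```bash
python3 -m jog '[{"claw":20,"dx":-0.3,"dy":0,"dz":1,"spin":0},{"claw":20,"dx":-0.3,"dy":0,"dz":2,"spin":0},{"claw":20,"dx":-0.3,"dy":0,"dz":2.5,"spin":0},{"claw":20,"dx":-0.3,"dy":0,"dz":2.5,"spin":0},{"claw":20,"dx":-0.3,"dy":0,"dz":2.5,"spin":0}]' 60
python3 -c "
from h import *
to(.5414,.0275,.082,-26.7); s=get_state(); print(s['ft_force'],s['torque'],s['grip_width'])
X=cloud(*grab('wrist')).reshape(-1,3);circ(X,s['position'][:2],(.122,.136),.022);circ(X,s['position'][:2],(.091,.099),.03)"
```

```text
time: 21.42
position: [0.5415, 0.0277, 0.0821]
tool_rot: [-2.671, -1.652, -0.003]
ft_force: [-2.7, -2.4, 15.6]
grip_width: 0.316
grip_force: 60.0
t 21.42 pos [0.5415 0.0277 0.0821] yaw -26.5 tilt [ 0.001  0.002 -1.   ] -> dx -0.2 dy -0.0 dz 0.1 spin 0.2 q7 -0.47
[-2.69335699 -2.44957981 15.62574775] [-0.73071342  1.20596612 -0.03611268] 0.3158114482122164
2872 z 0.1298 circ [545.3  36.3] 19.4 rect [544.3  34.1] [18.5 38.8] 64.5
1534 z 0.0941 circ [544.3  36.1] 22.4 rect [547.6  42.7] [18.3 44.8] 63.4
```

```bash
python3 -m jog '[{"claw":20,"dx":0,"dy":0,"dz":0.8,"spin":0},{"claw":20,"dx":0,"dy":0,"dz":0.8,"spin":0},{"claw":20,"dx":0,"dy":0,"dz":0.8,"spin":0},{"claw":20,"dx":0,"dy":0,"dz":0.8,"spin":0},{"claw":20,"dx":0,"dy":0,"dz":0.8,"spin":0},{"claw":20,"dx":0,"dy":0,"dz":0.8,"spin":0}]' 60
python3 -c "
from h import *
im,T=grab('scene'); cv2.imwrite('pics/end.png',cv2.resize(im['frame'][150:300,180:340,::-1],None,fx=4,fy=4))
X=cloud(*grab('wrist')).reshape(-1,3); s=get_state(); circ(X,s['position'][:2],(.122,.136),.022);circ(X,s['position'][:2],(.091,.099),.03)
print(s['position'],s['ft_force'],s['grip_force'])"
```

```text
time: 21.97
position: [0.5415, 0.0277, 0.0821]
tool_rot: [-2.671, -1.652, -0.004]
ft_force: [-6.6, -2.5, 19.9]
grip_width: 0.318
grip_force: 60.0
2888 z 0.1298 circ [545.8  36.8] 19.4 rect [544.6  34.3] [18.  38.8] 64.4
1545 z 0.0941 circ [544.3  36.1] 22.5 rect [547.7  42.7] [18.1 45. ] 63.0
[0.54155846 0.02772353 0.08211975] [-6.46010257 -2.7667325  21.26235729] 60.00311532989144
```

View pics/end.png

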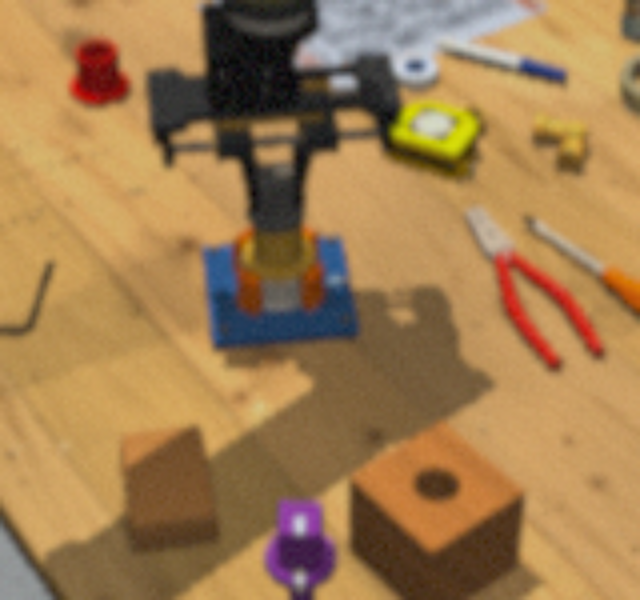

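The picture shows the collar down on the brass spacer at (278,240), between the pads. The stand is empty at (437,483) and the tools are where they were. The position did not change under 20 N, so the shaft is fully home.

```bash
python3 -c "
from bench import *
print(close_job())"
```

```text
the job is handed in; nothing more can be done
None
```

I seated the spacer flange down and let go of it, then pushed the keyed shaft fully home; the arm still grips it at 60 N and presses with about 20 N. I handed the job in at about 22 s. The spacer took three tries to grasp, because the fingertips sit about 32 mm further back than stated; it stayed standing throughout.

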